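# Balance two rotors on a knife edge and reject the lopsided one

## Task

One of the two look-alike two-armed rotors is heavy in one arm. Try them on the knife-edge balance: set a rotor's bore over the pin with its arms along the beam and let go; a good one stays level, a bad one tips down to the stop. Finish with the good rotor standing level on the balance and the bad one lying flat in the empty grey reject tray.

Things in the scene. Friction and masses are not known exactly. Their poses are not given: they have to be found in the camera images.
- rotor_1: metal rotor: upright round hub 40 mm across, 34 mm tall, with a 24 mm bore, and two flat arms 26 mm wide, 8 mm thick, ending in round bosses 30 mm wide, 12 mm high; 154 mm long, about 0.16 kg. Origin: centre of the underside, on the bore's axis; y along the arms, x across (grip the hub along x), z up. Starts flat on the table. It or its twin has one heavy arm, centre of mass 25 mm off the bore
- rotor_2: the twin of rotor_1, same shape, size and axes, about the same weight; which of the two is the lopsided one is not told and cannot be seen. Origin: centre of the underside, on the bore's axis; y along the arms, x across them. Starts flat on the table
- balance: knife-edge balance, fixed: grey base 90 x 150 x 10 mm, wedge post, rocking aluminium beam 34 mm (x) by 124 mm (y). Origin: centre of the base's underside; x along the knife edge (60 mm up), y along the beam, z up. A spring levels the beam: the good rotor leaves it within about 3 degrees of level, the bad one tips it about 10 degrees, to its stop, within half a second
- seat (a point): where a rotor's origin goes: centre of the level beam's flat top, 66 mm above the balance's origin; does not move with the beam. Axes as the balance. Here stands the beam's pin, 20 mm across at the foot, tapering to 7 mm at its top, 15 mm tall; it enters the rotor's bore
- tray: empty low grey plastic reject tray, fixed: 170 (x) x 220 (y) x 22 mm high, walls 4 mm thick. Origin: centre of its underside; the inner floor is 4 to 5 mm above that

How it is judged:
By the outcome, as a careful person would: the job done as asked, in the order asked, and still so for the second after the job is handed in, with the robot touching nothing.
It also fails if it takes over 72 s, if anything falls off the work surface, if the arm or the gripper's body presses on something with over 40 N, if the wrist force passes 120 N, or if a joint passes its speed limit or range.

## Robot

A 6-joint arm with a two-finger parallel gripper is mounted at the origin on a cart in front of the work surface, level with it; the furniture and walls round the work are solid. World frame = base frame: x ahead of the robot, y to its left, z up, the work surface at z = 0. Lengths are in m, angles in rad, forces in N, time in s.
With the tool pointing down it reaches from about 0.325 to 0.925 m from the base axis. Payload 3.1 kg.
Tool frame: the origin (TCP) lies midway between the tips of the shut fingers; the grasp point (between the pads) lies 19 mm behind it; z points along the fingers, x is the direction in which the jaws open and shut, and the axes are right-handed (so a half turn about z gives the same grasp; the last joint's range is limited). The gripper opens to 85 mm and grips with 20 to 120 N. Pads are 22 mm wide; open, the fingers measure 114 mm over their backs; the gripper's body (76 mm by 85 mm) begins 54 mm behind the grasp point. The pads swing forward as they close: fully open they stand 13 mm farther back than shut.
Start: joints at [-1.256, 0.217, 1.613, -0, 1.311, -0.112], TCP at [0.259, -0.569, 0.194] pointing down, gripper open.
Joint ranges: [-2.75, 2.75], [-0.78, 2.1], [0.31, 2.55], [-1.13, 4.27], [0.13, 2.63], [-2.58, 2.58]. Speed limits (rad/s): [2.79, 2.79, 3.14, 3.14, 3.14, 3.14].

## Interface

Orientations are given as a 3x3 rotation matrix whose columns are the frame's x, y, z axes.
In Python, from plant import arm gives the robot as it stands. The module is installed in compiled form; this text tells all that it offers.
- The arm moves only by the shell command python3 -m inch 'ROWS' [OPENING]. ROWS is JSON, a list of rows, each a list of 4 numbers: the shift along the tool's x, y, z in mm, then the turn about the tool's z in degrees. A call has 1 to 5 rows; each row is the pose to reach, as a shift and turn from the pose commanded when the call began, along the tool's axes at that moment; what a row does not reach only later rows make up. A row lasts 1/12 s, in which the tool goes at most 41.7 mm and 7.16 degrees, less where a joint would pass 70% of its speed; a pose out of reach is approached as far as the arm can. A call with a gripper value outside its range is refused whole. OPENING is the opening, from 0 (shut) to 1 (fully open), set as the call begins (- or left out, the last holds). The fingers move at their own pace and stop on an object; the grip force is fixed at half the most. Time passes only in rows, so rows that repeat a pose let the fingers close. It gives the time, the measured TCP pose, the force and the opening at its end, in the units of the state.
- arm.read_state(): the state, without advancing time (a new reading comes with each control period).
- arm.get_image(name): name is "scene" or "side" or "wrist"; returns a dict with "color" (400x640x3 uint8, red, green, blue), "K" (3x3 intrinsics, pixels), "pose" (4x4, takes a point from camera to world coordinates); the wrist camera has in their place "tool_from_camera" (4x4, takes a point from camera to tool coordinates, whose origin is the TCP and whose axes are the tool frame's). Camera axes: x right, y up, looking along -z (the intrinsics and any distortion apply to the point x, -y, -z); pixel columns grow to the right and rows downward; lengths in m; the calibration is good to about 2 mm. A picture is of the moment at which its call begins: read the wrist's pose just before it. There is no depth.
- arm.close_job(): hands the job in, once; it reports no verdict.
The state is a dict: "time": time; "joint_pos": joint angles; "joint_vel": joint speeds; "joint_torque": joint torques, N m; "position": TCP position; "orientation": TCP orientation; "contact_force": force on the tool from outside, world axes, zero at the start; "wrist_torque": the same for the moment, N m; "gripper_width": opening from 0.0 (shut) to 1.0 (fully open).
Only numpy, scipy, OpenCV 4.12 (cv2) and the standard library are available. Lean on these libraries where they do the work, as an engineer would, in place of code of your own. Each camera call takes 0.05 s, during which the arm holds its last target.

## Working session

There is one attempt and no reset: what is moved stays moved. The work goes in short steps, Python scripts to look and compute and a shell command to move; the robot and the scene stay as the last step left them, time stands still between calls to the robot, and variables do not carry over. Pictures are saved under pics/ and viewed, and the job is handed in when it is done.

```bash
mkdir -p pics
cat > h.py <<'E'
import numpy as np, cv2
from plant import arm
def snap(name, fn):
    s=arm.read_state()
    im=arm.get_image(name)
    cv2.imwrite('pics/'+fn, cv2.cvtColor(im['color'],cv2.COLOR_RGB2BGR))
    if 'pose' in im: P=np.array(im['pose'])
    else:
        T=np.eye(4);T[:3,:3]=s['orientation'];T[:3,3]=s['position']
        P=T@np.array(im['tool_from_camera'])
    np.savez('pics/'+fn+'.npz',K=im['K'],P=P, **{k:np.array(v) for k,v in im.items() if k not in('color','K','pose')})
    return im
def load(fn):
    d=np.load('pics/'+fn+'.npz'); return d['K'],d['P']
def ray(fn,uv,z):
    K,P=load(fn); d=np.linalg.inv(K)@np.array([uv[0],uv[1],1.]); d=np.array([d[0],-d[1],-d[2]])
    d=P[:3,:3]@d; o=P[:3,3]; return o+d*(z-o[2])/d[2]
def proj(fn,p):
    K,P=load(fn); c=P[:3,:3].T@(np.array(p)-P[:3,3]); q=K@np.array([c[0],-c[1],-c[2]]); return q[:2]/q[2]
E
python3 - <<'E'
from h import *
for n in('scene','side','wrist'):
    im=snap(n,n+'0.png'); print(n,[ (k,np.array(v).round(3).tolist()) for k,v in im.items() if k!='color'])
s=arm.read_state();print(s)
E
```

```text
scene [('K', [[443.197, 0.0, 325.309], [0.0, 443.197, 200.69], [0.0, 0.0, 1.0]]), ('pose', [[-0.867, 0.288, -0.406, 0.087], [-0.497, -0.466, 0.732, 0.837], [0.021, 0.837, 0.547, 0.68], [0.0, 0.0, 0.0, 1.0]])]
side [('K', [[364.588, 0.0, 318.321], [0.0, 364.588, 202.234], [0.0, 0.0, 1.0]]), ('pose', [[-0.885, 0.293, -0.362, 0.166], [-0.466, -0.569, 0.678, 0.721], [-0.007, 0.769, 0.64, 0.753], [0.0, 0.0, 0.0, 1.0]])]
wrist [('K', [[347.419, 0.0, 320.213], [0.0, 347.419, 203.891], [0.0, 0.0, 1.0]]), ('tool_from_camera', [[1.0, -0.0, 0.0, 0.0], [-0.0, -0.953, -0.303, -0.078], [0.0, 0.303, -0.953, -0.18], [0.0, 0.0, 0.0, 1.0]])]
{'time': 0.15, 'joint_pos': array([-1.25618652e+00,  2.17561771e-01,  1.61459106e+00, -7.96270335e-08,
        1.31129938e+00, -1.12194448e-01]), 'joint_vel': array([ 0.00195721, -0.00137841, -0.00414749,  0.00016455,  0.00114711,
        0.00219352]), 'joint_torque': array([-8.61796234e-04, -3.97445869e+01, -3.04416096e+01, -1.52656708e-04,
        5.81884247e-03, -1.50392466e-06]), 'position': array([ 0.25853296, -0.56825349,  0.19316684]), 'orientation': array([[ 4.13963346e-01, -9.10293369e-01, -5.75504898e-04],
       [-9.10291675e-01, -4.13963694e-01,  1.76826168e-03],
       [-1.84787501e-03, -2.08118202e-04, -9.99998271e-01]]), 'contact_force': array([ 0.45728874, -0.82086847,  0.72102804]), 'wrist_torque': array([-0.01941462, -0.00234218,  0.03503732]), 'gripper_width': 0.9987266749993915}
```

View pics/scene0.png

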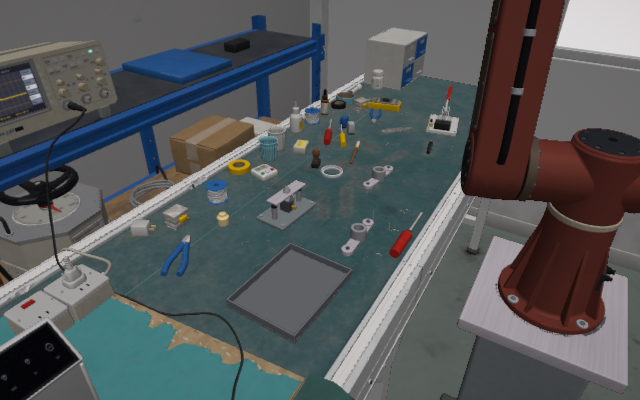

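View pics/side0.png

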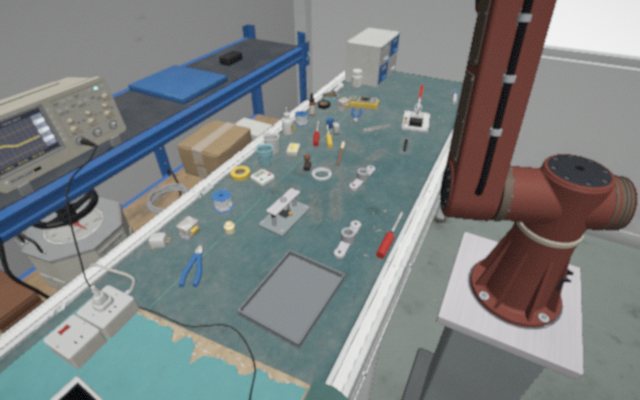

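View pics/wrist0.png

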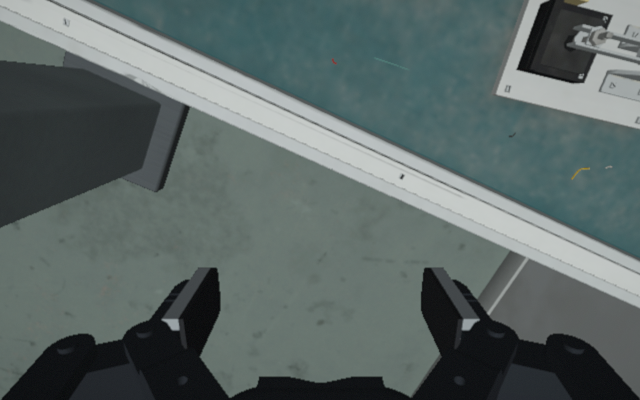

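The scene view shows the near rotor at about (357,236), the far rotor at (379,176), the balance at (288,200) and the tray at (291,287). I'll zoom in to get better pixel positions.

Run:
```python
import cv2
a=cv2.imread('pics/scene0.png')[150:350,215:435]; cv2.imwrite('pics/z1.png',cv2.resize(a,None,fx=3.6,fy=3,interpolation=cv2.INTER_CUBIC)[:600])
a=cv2.imread('pics/scene0.png')[150:270,240:420]; cv2.imwrite('pics/z2.png',cv2.resize(a,(800,533),interpolation=cv2.INTER_CUBIC))
```

```text
(no output)
```

View pics/z2.png

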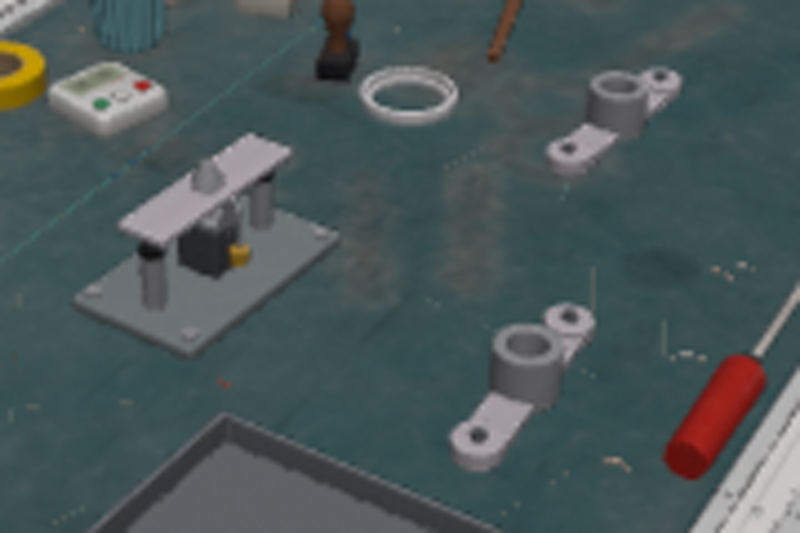

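Run:
```python
from h import *
f='scene0.png'
for n,u,v,z in [('nearhub',527,344,.034),('nb1',478,436,.012),('nb2',569,318,.012),('farhub',618,85,.034),('fb1',569,149,.012),('fb2',660,77,.012),('base1',75,298,.01),('base2',192,355,.01),('base3',338,238,.01),('bm1',120,222,.066),('bm2',163,240,.066),('bm3',292,152,.066),('bm4',252,134,.066),('pintop',208,163,.081)]:
    print(n,ray(f,(240+u/4.444,150+v/4.444),z).round(4))
for p in [(228,299),(293,244),(352,270),(292,335)]: print('tray',ray(f,p,.022).round(4))
```

```text
nearhub [0.4383 0.0346 0.034 ]
nb1 [0.4362 0.0948 0.012 ]
nb2 [ 0.4406 -0.0282  0.012 ]
farhub [ 0.5156 -0.261   0.034 ]
fb1 [ 0.5222 -0.2013  0.012 ]
fb2 [ 0.5097 -0.3249  0.012 ]
base1 [0.6975 0.1026 0.01  ]
base2 [0.608  0.1127 0.01  ]
base3 [ 0.5991 -0.0325  0.01  ]
bm1 [0.6701 0.091  0.066 ]
bm2 [0.6388 0.0934 0.066 ]
bm3 [ 0.6279 -0.0257  0.066 ]
bm4 [ 0.6599 -0.0309  0.066 ]
pintop [0.6496 0.0316 0.081 ]
tray [0.5628 0.3741 0.022 ]
tray [0.5479 0.1593 0.022 ]
tray [0.3879 0.1678 0.022 ]
tray [0.4025 0.3837 0.022 ]
```

```bash
cat >> h.py <<'E'
def rel(p,yaw):
    """tool-frame shift mm and turn deg to reach world p with tool x at world yaw deg"""
    s=arm.read_state(); R=np.array(s['orientation']); d=R.T@(np.array(p)-s['position'])*1000
    y=np.degrees(np.arctan2(R[1,0],R[0,0])); t=-((yaw-y+180)%360-180)
    print('t',round(s['time'],2),'pos',s['position'].round(4),'yaw',y.round(2),'F',np.array(s['contact_force']).round(1),'g',round(s['gripper_width'],3),'\nREL',d.round(1),'turn',round(t,1))
E
python3 -c "
from h import *
rel([.516,-.24,.2],-5)"
```

```text
t 0.15 pos [ 0.2585 -0.5683  0.1932] yaw -65.55 F [ 0.5 -0.8  0.7] g 0.999 
REL [-192.2 -370.3   -6.4] turn -60.5
```

```bash
python3 -m inch '[[-192,-370,-6,-60],[-192,-370,-6,-60],[-192,-370,-6,-60],[-192,-370,-6,-60],[-192,-370,-6,-60]]'; python3 -c "
from h import *
rel([.516,-.24,.2],-5)"
```

```text
time: 0.57
position: [0.3879, -0.4033, 0.1968]
orientation: [[0.871, -0.491, -0.0], [-0.491, -0.871, 0.001], [-0.001, -0.0, -1.0]]
contact_force: [0.6, -0.5, -0.2]
gripper_width: 0.997
t 0.57 pos [ 0.3879 -0.4033  0.1968] yaw -29.43 F [ 0.6 -0.5 -0.2] g 0.997 
REL [  31.4 -205.2   -3.1] turn -24.4
```

```bash
python3 -m inch '[[30,-204,-3,-24],[30,-204,-3,-24],[30,-204,-3,-24],[30,-204,-3,-24],[30,-204,-3,-24]]'; python3 -c "
from h import *
snap('wrist','w1.png')
rel([.62,.02,.2],-5)"
```

```text
time: 0.98
position: [0.5154, -0.2406, 0.2]
orientation: [[0.995, -0.098, -0.0], [-0.098, -0.995, 0.0], [-0.0, -0.0, -1.0]]
contact_force: [0.8, -0.1, 0.3]
gripper_width: 1.0
t 1.03 pos [ 0.5196 -0.2345  0.2003] yaw -5.44 F [1.8 2.9 0.6] g 0.996 
REL [  75.8 -262.8    2.2] turn -0.4
```

View pics/w1.png

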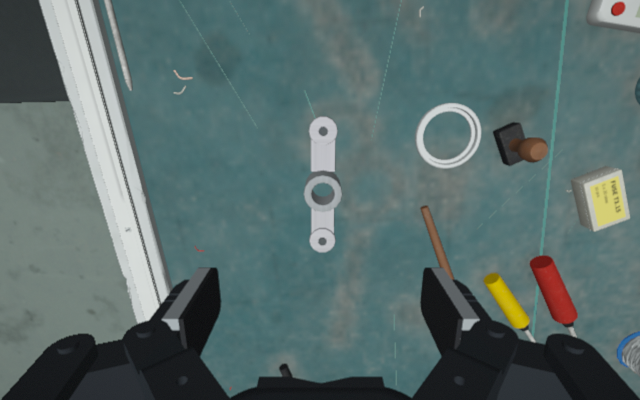

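```bash
python3 -m inch '[[80,-300,0,-1],[80,-300,0,-1],[80,-300,0,-1],[80,-300,0,-1],[80,-300,0,-1]]'; python3 -c "
from h import *
rel([.64,.05,.2],-5)"
```

```text
time: 1.45
position: [0.5882, -0.0462, 0.1999]
orientation: [[0.997, -0.083, -0.0], [-0.083, -0.997, -0.0], [-0.0, 0.0, -1.0]]
contact_force: [0.9, -0.7, -0.0]
gripper_width: 0.999
t 1.45 pos [ 0.5882 -0.0462  0.1999] yaw -4.76 F [ 0.9 -0.7 -0. ] g 0.999 
REL [ 4.370e+01 -1.002e+02 -1.000e-01] turn 0.2
```

```bash
python3 -m inch '[[25,-40,0,0],[43,-80,0,0],[43,-98,0,0],[43,-98,0,0],[43,-98,0,0]]'; python3 -c "
from h import *
snap('wrist','w2.png')
rel([.435,.055,.2],2)"
```

```text
time: 1.87
position: [0.6388, 0.0474, 0.1994]
orientation: [[0.997, -0.08, -0.001], [-0.08, -0.997, -0.0], [-0.001, 0.001, -1.0]]
contact_force: [-0.8, -0.5, 0.4]
gripper_width: 0.998
t 1.92 pos [0.6385 0.0461 0.1995] yaw -4.67 F [-0.6  0.1 -0.4] g 1.001 
REL [-2.036e+02  7.700e+00 -2.000e-01] turn -6.7
```

View pics/w2.png

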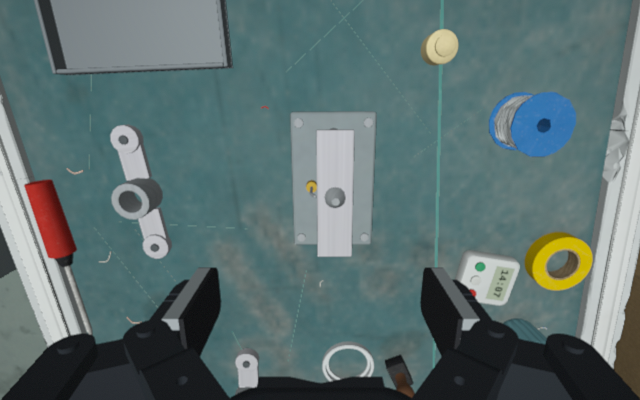

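Run:
```python
from h import *
f='w2.png'
for n,u,v,z in [('nearhub',130,202,.034),('nb1',123,139,.012),('nb2',155,246,.012),('bm1',317,130,.066),('bm2',354,129,.066),('bm3',318,257,.066),('bm4',353,257,.066)]:
    print(n,ray(f,(u,v),z).round(4))
for n,u,v,z in [('farhub',323,187,.034),('b',323,130,.012),('b',322,241,.012)]: print(n,ray('w1.png',(u,v),z).round(4))
a=cv2.imread('pics/w2.png')[100:280,260:400]; cv2.imwrite('pics/z3.png',cv2.resize(a,None,fx=3.3,fy=3.3,interpolation=cv2.INTER_CUBIC))
```

```text
nearhub [0.4388 0.0327 0.034 ]
nb1 [0.4353 0.0955 0.012 ]
nb2 [ 0.4414 -0.0279  0.012 ]
bm1 [0.6398 0.0938 0.066 ]
bm2 [0.6726 0.0921 0.066 ]
bm3 [ 0.6306 -0.0301  0.066 ]
bm4 [ 0.6653 -0.0328  0.066 ]
farhub [ 0.5172 -0.2553  0.034 ]
b [ 0.5227 -0.2     0.012 ]
b [ 0.5095 -0.3249  0.012 ]
```

View pics/z3.png

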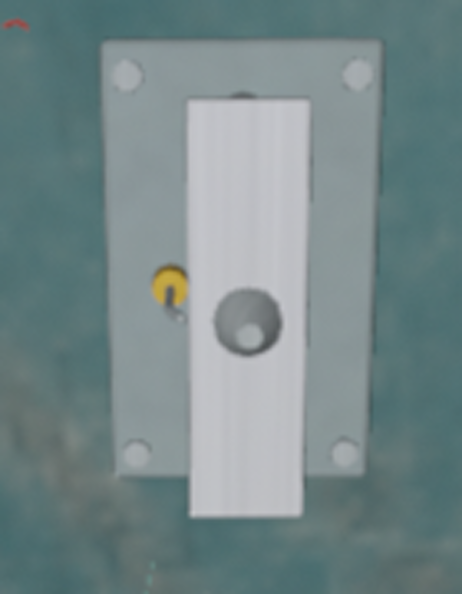

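```bash
python3 -m inch '[[-202,8,0,-6.5],[-202,8,0,-6.5],[-202,8,0,-6.5],[-202,8,0,-6.5],[-202,8,0,-6.5]]'; python3 -m inch '[[0,0,0,0],[0,0,0,0]]';python3 -c "
from h import *
snap('wrist','w3.png')
rel([.435,.055,.2],2)"
```

```text
time: 2.33
position: [0.4338, 0.0535, 0.1992]
orientation: [[1.0, 0.028, -0.002], [0.028, -1.0, -0.001], [-0.002, 0.0, -1.0]]
contact_force: [0.5, 0.5, 1.1]
gripper_width: 1.002
time: 2.5
position: [0.4349, 0.0537, 0.1996]
orientation: [[1.0, 0.029, -0.0], [0.029, -1.0, -0.001], [-0.0, 0.001, -1.0]]
contact_force: [0.7, -0.1, -0.1]
gripper_width: 1.004
t 2.55 pos [0.4369 0.0537 0.2005] yaw 1.65 F [ 0.1  0.2 -0.2] g 0.997 
REL [-1.9 -1.3  0.5] turn -0.3
```

View pics/w3.png

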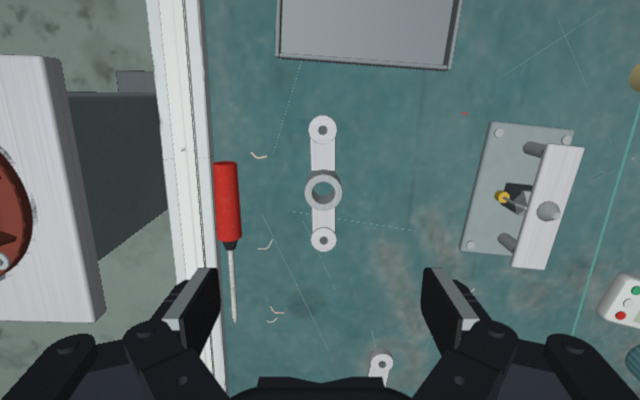

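Run:
```python
from h import *
print('pin',ray('w2.png',(335.5,202.1),.081).round(4))
for n,u,v,z in [('nearhub',323,187,.034),('b',322.5,129,.012),('b',323.5,240,.012)]: print(n,ray('w3.png',(u,v),z).round(4))
a=cv2.imread('pics/w3.png')[100:260,260:400]; cv2.imwrite('pics/z4.png',cv2.resize(a,None,fx=3.5,fy=3.5,interpolation=cv2.INTER_CUBIC))
for i in range(4): arm.read_state()
```

```text
pin [0.6514 0.0304 0.081 ]
nearhub [0.4385 0.0394 0.034 ]
b [0.4364 0.0958 0.012 ]
b [ 0.4414 -0.0293  0.012 ]
```

View pics/z4.png

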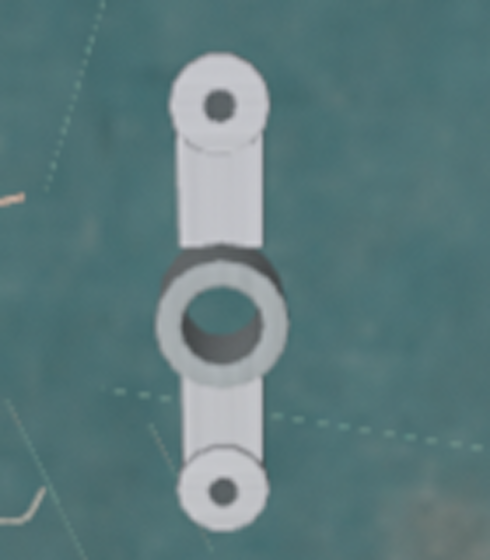

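```bash
python3 -c "
from h import *
rel([.4388,.0334,.05],2.2)"
```

```text
t 2.55 pos [0.4369 0.0537 0.2005] yaw 1.65 F [ 0.1  0.2 -0.2] g 0.997 
REL [  1.   20.3 150.5] turn -0.5
```

```bash
python3 -m inch '[[2,20,40,-0.5],[2,20,80,-0.5],[2,20,120,-0.5],[2,20,145,-0.5],[2,20,150,-0.5]]'; python3 -m inch '[[0,0,0,0],[0,0,0,0]]'; python3 -c "
from h import *
snap('wrist','w4.png')
rel([.4388,.0334,.004],2.2)"
```

```text
time: 2.97
position: [0.4363, 0.0343, 0.0453]
orientation: [[0.999, 0.038, -0.01], [0.038, -0.999, 0.001], [-0.01, -0.001, -1.0]]
contact_force: [-0.7, 0.1, -0.5]
gripper_width: 1.002
time: 3.13
position: [0.4419, 0.0345, 0.0515]
orientation: [[0.999, 0.039, 0.002], [0.039, -0.999, -0.0], [0.002, 0.0, -1.0]]
contact_force: [1.1, 0.4, 0.6]
gripper_width: 0.998
t 3.18 pos [0.4427 0.0345 0.0524] yaw 2.24 F [-0.2  0.1 -0. ] g 1.001 
REL [-4.2  0.9 48.4] turn 0.0
```

View pics/w4.png

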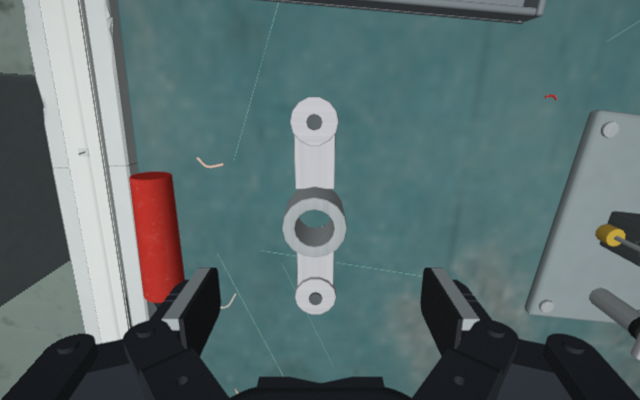

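```bash
python3 -m inch '[[-3,1,10,0],[-3,1,20,0],[-3,1,30,0],[-3,1,38,0],[-3,1,42,0]]'; python3 -m inch '[[0,0,0,0],[0,0,0,0],[0,0,0,0],[0,0,0,0]]'; python3 -c "
from h import *
snap('wrist','w5.png')
rel([.4388,.0334,.004],2.2)"
```

```text
time: 3.6
position: [0.4354, 0.0341, 0.0066]
orientation: [[0.999, 0.04, -0.002], [0.04, -0.999, 0.0], [-0.002, -0.0, -1.0]]
contact_force: [-0.0, -0.1, -0.1]
gripper_width: 1.0
time: 3.93
position: [0.4373, 0.0339, 0.0086]
orientation: [[0.999, 0.04, 0.001], [0.04, -0.999, -0.0], [0.001, 0.0, -1.0]]
contact_force: [-0.1, 0.0, 0.4]
gripper_width: 0.999
t 3.98 pos [0.4373 0.0339 0.0087] yaw 2.27 F [-0.3 -0.2 -0.3] g 1.002 
REL [1.4 0.5 4.7] turn 0.1
```

View pics/w5.png

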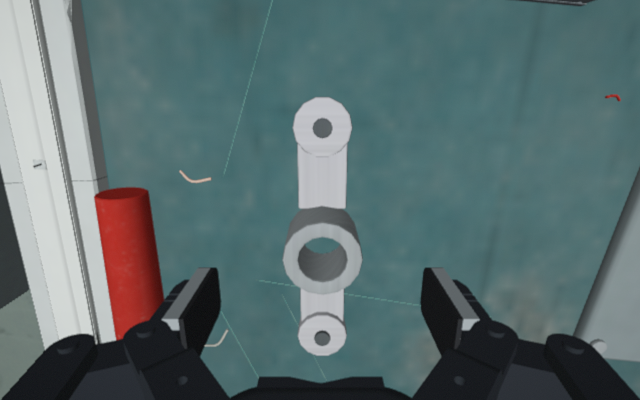

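```bash
python3 -c "
from h import *
for u,v,z in [(322,258,.034),(322.5,127,.012),(322,338,.012)]: print(ray('w5.png',(u,v),z).round(4))
"; python3 -m inch '[[1,0,2,0],[1,0,4.5,0],[1,0,4.5,0],[1,0,4.5,0],[1,0,4.5,0]]'; python3 -m inch '[[0,0,0,0],[0,0,0,0],[0,0,0,0],[0,0,0,0],[0,0,0,0]]' 0.3;python3 -m inch '[[0,0,0,0],[0,0,0,0],[0,0,0,0]]' 0.3; python3 -c "
from h import *
snap('wrist','w6.png')
rel([.4388,.0334,.004],2.2)"
```

```text
[0.4385 0.0341 0.034 ]
[0.4363 0.0952 0.012 ]
[ 0.4413 -0.0305  0.012 ]
time: 4.4
position: [0.4376, 0.034, 0.0036]
orientation: [[0.999, 0.039, -0.0], [0.039, -0.999, 0.0], [-0.0, -0.0, -1.0]]
contact_force: [-0.5, 0.5, 0.4]
gripper_width: 1.002
time: 4.82
position: [0.4378, 0.0339, 0.0037]
orientation: [[0.999, 0.039, 0.0], [0.039, -0.999, 0.0], [0.0, -0.0, -1.0]]
contact_force: [0.4, 0.1, 0.4]
gripper_width: 0.309
time: 5.07
position: [0.4377, 0.034, 0.0037]
orientation: [[0.999, 0.04, 0.0], [0.04, -0.999, 0.0], [0.0, -0.0, -1.0]]
contact_force: [-0.0, -0.8, -0.4]
gripper_width: 0.301
t 5.12 pos [0.4377 0.0339 0.0037] yaw 2.26 F [-0.2  0.9  0.4] g 0.302 
REL [ 1.   0.6 -0.3] turn 0.1
```

View pics/w6.png

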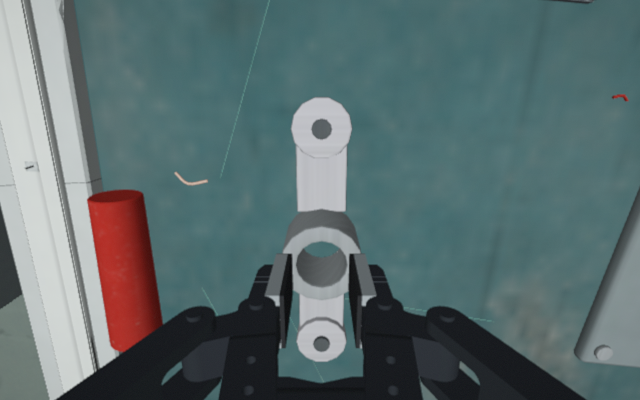

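```bash
python3 -m inch '[[0,0,0,0],[0,0,0,0],[0,0,0,0]]' 0; python3 -c "
from h import *
s=arm.read_state();K,P=load('w6.png');R=s['orientation']
for x in(-.02,.02):
  for y in (-.011,.011):
    for z in(-.03,-.008): print(x,y,z,proj('w6.png',s['position']+R@np.array([x,y,z])).round())
"
```

```text
time: 5.37
position: [0.4378, 0.0339, 0.0037]
orientation: [[0.999, 0.039, 0.0], [0.039, -0.999, 0.0], [0.0, -0.0, -1.0]]
contact_force: [-0.3, -0.3, -0.5]
gripper_width: -0.002
-0.02 -0.011 -0.03 [277. 242.]
-0.02 -0.011 -0.008 [282. 225.]
-0.02 0.011 -0.03 [279. 283.]
-0.02 0.011 -0.008 [283. 262.]
0.02 -0.011 -0.03 [362. 242.]
0.02 -0.011 -0.008 [357. 225.]
0.02 0.011 -0.03 [361. 283.]
0.02 0.011 -0.008 [356. 262.]
```

```bash
python3 -c "
from h import *
snap('wrist','w7.png')"
```

```text
(no output)
```

View pics/w7.png

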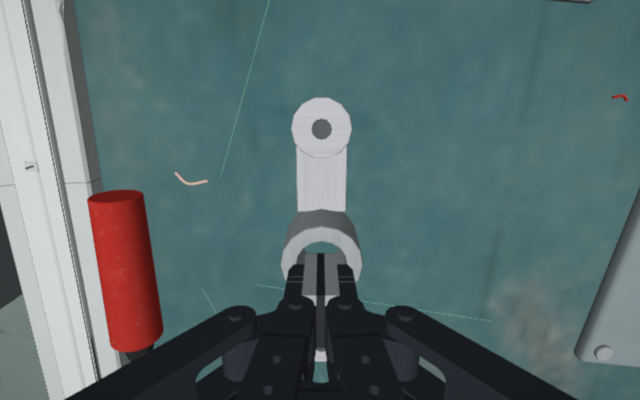

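```bash
python3 -c "
from h import *
snap('scene','s7.png');snap('side','d7.png')
a=cv2.imread('pics/s7.png')[130:280,270:430]; b=cv2.imread('pics/d7.png')[130:280,270:430]
cv2.imwrite('pics/z7.png',np.hstack([cv2.resize(x,(400,375),interpolation=cv2.INTER_CUBIC) for x in(a,b)]))
p=arm.read_state()['position'];print(p,proj('s7.png',p),proj('s7.png',p+[0,0,.04]))
"
```

```text
[0.43775867 0.03394756 0.00369625] [358.14800739 237.15838524] [359.15946304 224.13651276]
```

View pics/z7.png

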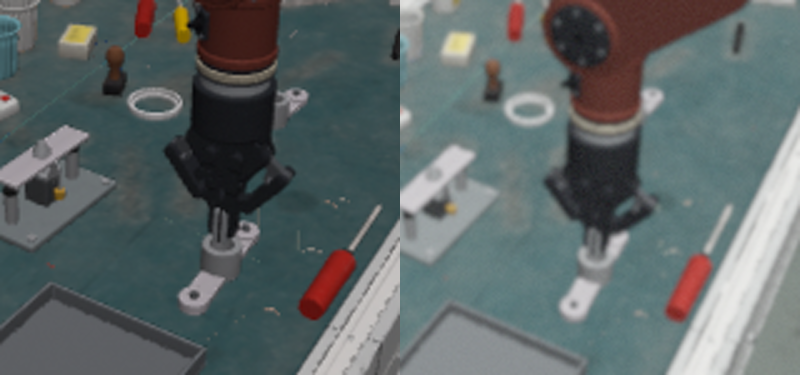

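```bash
python3 -m inch '[[0,0,0,0],[0,0,0,0],[0,0,0,0],[0,0,0,0],[0,0,0,0]]' 1; python3 -m inch '[[1,0,8,0],[1,0,16,0],[1,0,24,0],[1,0,30,0],[1,0,32,0]]'; python3 -m inch '[[0,0,0,0],[0,0,0,0],[0,0,0,0],[0,0,0,0]]'; python3 -m inch '[[0,0,0,0],[0,0,0,0],[0,0,0,0],[0,0,0,0],[0,0,0,0]]' 0; python3 -m inch '[[0,0,0,0],[0,0,0,0],[0,0,0,0]]'; python3 -c "
from h import *
snap('wrist','w8.png');snap('scene','s8.png')
a=cv2.imread('pics/s8.png')[130:280,270:430]; b=cv2.imread('pics/w8.png')[150:400,200:440]
cv2.imwrite('pics/z8.png',np.hstack([cv2.resize(x,(400,400),interpolation=cv2.INTER_CUBIC) for x in(a,b)]))"
```

```text
time: 5.93
position: [0.4378, 0.0339, 0.0037]
orientation: [[0.999, 0.039, 0.0], [0.039, -0.999, -0.0], [0.0, 0.0, -1.0]]
contact_force: [-0.7, 0.2, -0.6]
gripper_width: 0.711
time: 6.35
position: [0.437, 0.0341, -0.0301]
orientation: [[0.999, 0.039, -0.003], [0.039, -0.999, 0.0], [-0.003, -0.0, -1.0]]
contact_force: [-0.3, -0.5, 0.7]
gripper_width: 1.001
time: 6.68
position: [0.4393, 0.0339, -0.0279]
orientation: [[0.999, 0.04, 0.001], [0.04, -0.999, -0.0], [0.001, 0.0, -1.0]]
contact_force: [-1.1, -0.2, 0.7]
gripper_width: 1.003
time: 7.1
position: [0.4394, 0.0339, -0.0278]
orientation: [[0.999, 0.039, 0.001], [0.039, -0.999, -0.0], [0.001, 0.0, -1.0]]
contact_force: [0.4, -0.0, 2.1]
gripper_width: 0.44
time: 7.35
position: [0.4394, 0.0339, -0.0279]
orientation: [[0.999, 0.039, 0.001], [0.039, -0.999, -0.0], [0.001, 0.0, -1.0]]
contact_force: [0.0, 0.4, 4.0]
gripper_width: 0.44
```

View pics/z8.png

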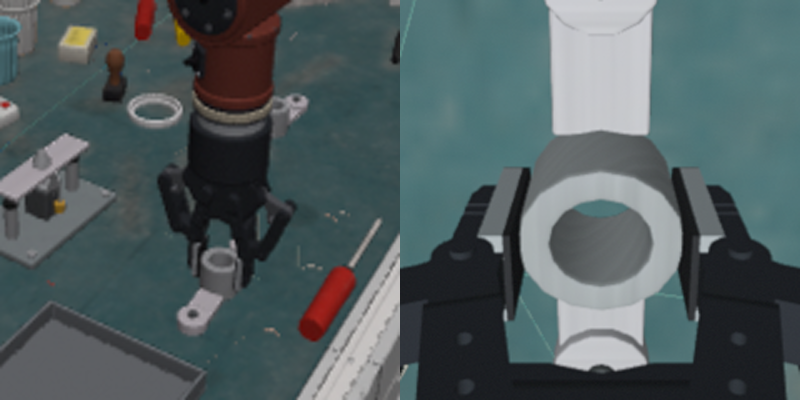

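```bash
python3 -m inch '[[0,0,-15,0],[0,0,-40,0],[0,0,-70,0],[0,0,-100,0],[0,0,-128,0]]'; python3 -m inch '[[0,0,0,0],[0,0,0,0],[0,0,0,0],[0,0,0,0]]'; python3 -c "
from h import *
snap('wrist','w9.png')
rel([.6515,.0306,.10],-4)"
```

```text
time: 7.87
position: [0.4372, 0.0341, 0.0999]
orientation: [[0.999, 0.04, -0.003], [0.04, -0.999, 0.0], [-0.003, -0.0, -1.0]]
contact_force: [1.2, -0.7, -1.4]
gripper_width: 0.439
time: 8.2
position: [0.4364, 0.0342, 0.0973]
orientation: [[0.999, 0.039, -0.005], [0.039, -0.999, 0.0], [-0.005, -0.001, -1.0]]
contact_force: [-0.0, 0.9, -2.3]
gripper_width: 0.44
t 8.25 pos [0.4365 0.0342 0.0973] yaw 2.26 F [-0.5 -0.1 -1.1] g 0.441 
REL [214.7  12.1  -3.7] turn 6.3
```

View pics/w9.png

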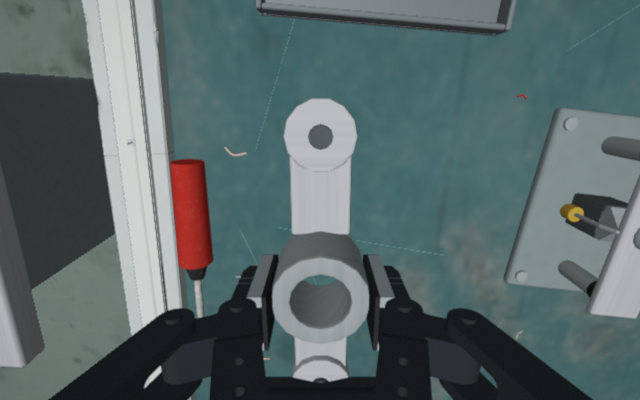

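```bash
python3 -c "
from h import *
print(ray('w9.png',(320.5,301),.159).round(4),ray('w9.png',(320.5,136),.137).round(4),ray('w9.png',(320,360),.137).round(4))
"; python3 -m inch '[[30,2,-3,1],[72,4,-3,2],[114,6,-3,4],[156,9,-3,6],[190,11,-3,6]]';  python3 -m inch '[[14,1,0,0],[22,1,0,0],[22,1,0,0],[22,1,0,0],[22,1,0,0]]'; python3 -c "
from h import *
rel([.6515,.0306,.10],-4)"
```

```text
[0.4371 0.0338 0.159 ] [0.4346 0.0952 0.137 ] [ 0.4387 -0.0142  0.137 ]
time: 8.67
position: [0.6303, 0.0304, 0.1002]
orientation: [[0.998, -0.066, -0.003], [-0.066, -0.998, 0.0], [-0.003, 0.0, -1.0]]
contact_force: [0.7, -0.3, -0.3]
gripper_width: 0.442
time: 9.08
position: [0.6487, 0.0283, 0.1014]
orientation: [[0.998, -0.065, -0.003], [-0.065, -0.998, 0.0], [-0.003, -0.0, -1.0]]
contact_force: [-0.7, 0.3, -1.9]
gripper_width: 0.443
t 9.08 pos [0.6487 0.0283 0.1014] yaw -3.73 F [-0.7  0.3 -1.9] g 0.443 
REL [ 2.6 -2.5  1.4] turn 0.3
```

```bash
python3 -m inch '[[2,-2.5,8,0.2],[2,-2.5,18,0.2],[2,-2.5,28,0.2],[2,-2.5,34,0.2],[2,-2.5,36,0.2]]';  python3 -m inch '[[0,0,0,0],[0,0,0,0],[0,0,0,0],[0,0,0,0]]'; python3 -c "
from h import *
rel([.651,.031,.038],-4)
snap('scene','s10.png');snap('side','d10.png');snap('wrist','w10.png')
a=cv2.imread('pics/s10.png')[110:250,230:370]; b=cv2.imread('pics/w10.png')[100:400,200:500]
cv2.imwrite('pics/z10.png',np.hstack([cv2.resize(x,(400,400),interpolation=cv2.INTER_CUBIC) for x in(a,b)]))"
```

```text
time: 9.5
position: [0.6508, 0.0306, 0.064]
orientation: [[0.998, -0.069, -0.005], [-0.069, -0.998, 0.0], [-0.005, 0.0, -1.0]]
contact_force: [-0.5, 0.4, -2.0]
gripper_width: 0.443
time: 9.83
position: [0.6538, 0.0304, 0.0675]
orientation: [[0.998, -0.069, 0.001], [-0.069, -0.998, -0.0], [0.001, -0.0, -1.0]]
contact_force: [0.0, -0.3, -0.7]
gripper_width: 0.445
t 9.83 pos [0.6538 0.0304 0.0675] yaw -3.94 F [ 0.  -0.3 -0.7] g 0.445 
REL [-2.9 -0.4 29.5] turn 0.1
```

View pics/z10.png

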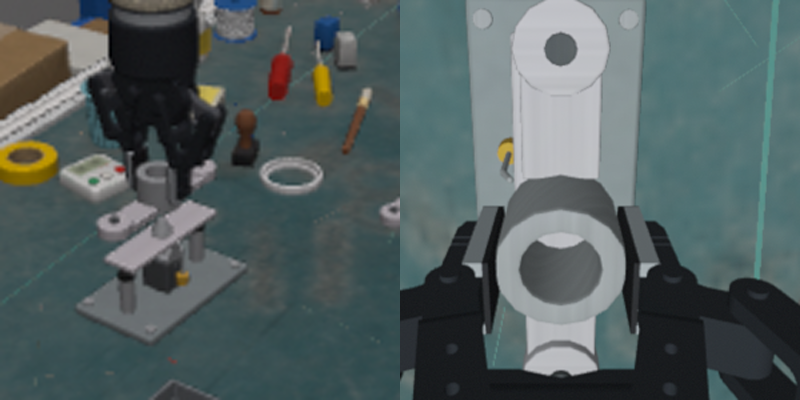

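```bash
python3 -m inch '[[-2.5,0,6,0],[-2.5,0,12,0],[-2.5,0,16,0],[-2.5,0,18,0],[-2.5,0,18,0]]';  python3 -m inch '[[0,0,0,0],[0,0,0,0],[0,0,0,0]]'; python3 -c "
from h import *
rel([.651,.031,.038],-4)
snap('wrist','w11.png')
b=cv2.imread('pics/w11.png')[50:400,180:460]
cv2.imwrite('pics/z11.png',cv2.resize(b,None,fx=1.7,fy=1.7,interpolation=cv2.INTER_CUBIC))"
```

```text
time: 10.4
position: [0.6495, 0.0307, 0.0473]
orientation: [[0.998, -0.069, -0.002], [-0.069, -0.998, 0.0], [-0.002, 0.0, -1.0]]
contact_force: [0.7, -0.2, -1.7]
gripper_width: 0.44
time: 10.65
position: [0.651, 0.0306, 0.0491]
orientation: [[0.998, -0.069, 0.001], [-0.069, -0.998, -0.0], [0.001, -0.0, -1.0]]
contact_force: [0.1, 0.3, -2.2]
gripper_width: 0.445
t 10.65 pos [0.651  0.0306 0.0491] yaw -3.94 F [ 0.1  0.3 -2.2] g 0.445 
REL [ 0.  -0.4 11.1] turn 0.1
```

View pics/z11.png

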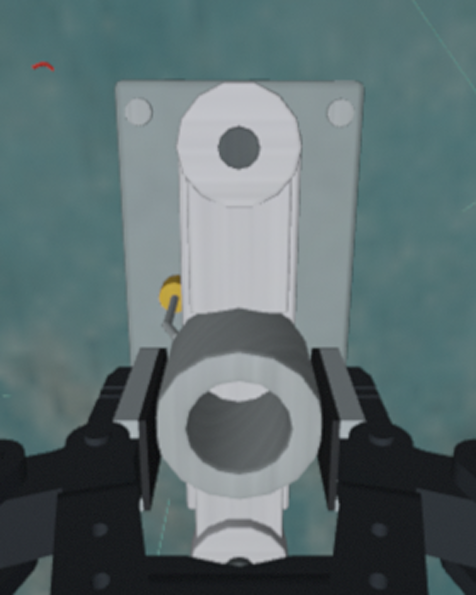

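```bash
python3 -m inch '[[0,0,3,0],[0,0,6,0],[0,0,8,0],[0,0,9.5,0],[0,0,9.5,0]]';  python3 -m inch '[[0,0,0,0],[0,0,0,0],[0,0,0,0]]'; python3 -c "
from h import *
rel([.651,.031,.038],-4)"
```

```text
time: 11.12
position: [0.65, 0.0306, 0.0384]
orientation: [[0.998, -0.069, -0.001], [-0.069, -0.998, 0.0], [-0.001, 0.0, -1.0]]
contact_force: [-1.0, 0.2, -1.2]
gripper_width: 0.441
time: 11.37
position: [0.6507, 0.0306, 0.0394]
orientation: [[0.998, -0.069, 0.0], [-0.069, -0.998, 0.0], [0.0, -0.0, -1.0]]
contact_force: [-0.5, 0.2, -1.9]
gripper_width: 0.445
t 11.37 pos [0.6507 0.0306 0.0394] yaw -3.94 F [-0.5  0.2 -1.9] g 0.445 
REL [ 0.2 -0.4  1.4] turn 0.1
```

```bash
python3 -m inch '[[0,0,1,0],[0,0,1.5,0],[0,0,1.5,0],[0,0,1.5,0]]'; python3 -c "
from h import *
rel([.651,.031,.038],-4)
snap('side','d12.png');snap('scene','s12.png')
a=cv2.imread('pics/s12.png')[110:250,230:370]; b=cv2.imread('pics/d12.png')[130:270,220:360]
cv2.imwrite('pics/z12.png',np.hstack([cv2.resize(x,(400,400),interpolation=cv2.INTER_CUBIC) for x in(a,b)]))"
```

```text
time: 11.7
position: [0.6508, 0.0306, 0.0382]
orientation: [[0.998, -0.069, 0.0], [-0.069, -0.998, -0.0], [0.001, -0.0, -1.0]]
contact_force: [-0.8, 0.1, 1.9]
gripper_width: 0.443
t 11.7 pos [0.6508 0.0306 0.0382] yaw -3.94 F [-0.8  0.1  1.9] g 0.443 
REL [ 0.1 -0.4  0.2] turn 0.1
```

View pics/z12.png

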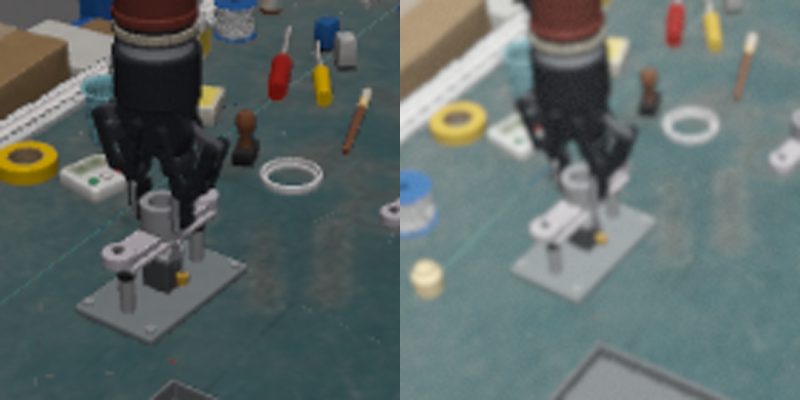

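```bash
python3 -m inch '[[0,0,0,0],[0,0,0,0],[0,0,0,0],[0,0,0,0],[0,0,0,0]]' 1; python3 -m inch '[[0,0,0,0],[0,0,0,0],[0,0,0,0],[0,0,0,0],[0,0,0,0]]'; python3 -c "
from h import *
rel([.651,.031,.038],-4)
snap('scene','s13.png');snap('wrist','w13.png')
a=cv2.imread('pics/s13.png')[110:250,230:370]; b=cv2.imread('pics/w13.png')[50:400,145:495]
cv2.imwrite('pics/z13.png',np.hstack([cv2.resize(x,(400,400),interpolation=cv2.INTER_CUBIC) for x in(a,b)]))"
```

```text
time: 12.22
position: [0.6506, 0.0306, 0.0376]
orientation: [[0.998, -0.069, -0.0], [-0.069, -0.998, 0.0], [-0.0, -0.0, -1.0]]
contact_force: [0.6, 0.3, -0.5]
gripper_width: 0.999
time: 12.63
position: [0.6506, 0.0306, 0.0377]
orientation: [[0.998, -0.069, 0.0], [-0.069, -0.998, 0.0], [0.0, -0.0, -1.0]]
contact_force: [-0.2, -0.1, -0.7]
gripper_width: 1.002
t 12.63 pos [0.6506 0.0306 0.0377] yaw -3.93 F [-0.2 -0.1 -0.7] g 1.002 
REL [ 0.4 -0.4 -0.3] turn 0.1
```

View pics/z13.png

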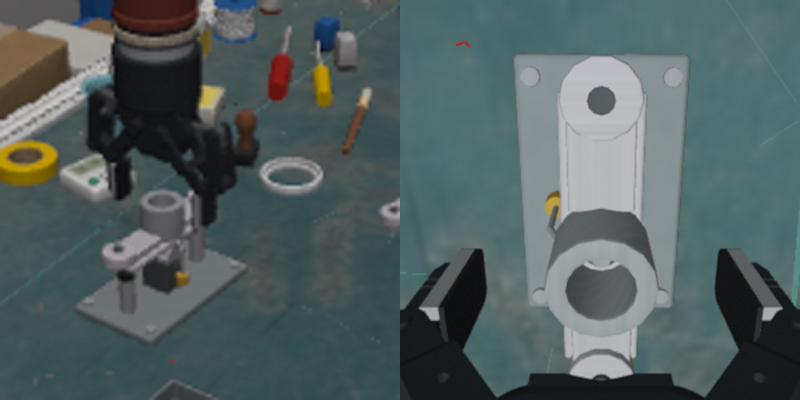

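```bash
python3 -c "
from h import *
A=[]
for f in('s12.png','s13.png'):
    A.append(cv2.resize(cv2.imread('pics/'+f)[165:235,255:325],(400,400),interpolation=cv2.INTER_CUBIC))
cv2.imwrite('pics/z13b.png',np.hstack(A))
R=lambda a:np.array([[np.cos(a),-np.sin(a),0],[np.sin(a),np.cos(a),0],[0,0,1]])@0+0
a=np.radians(-4);y=np.array([-np.sin(a),np.cos(a)])
for t in(-10,-3,0,3,10):
  o=[]
  for s in(62,-62):
    yy=s*np.cos(np.radians(t))-18*np.sin(np.radians(t));zz=60+s*np.sin(np.radians(t))+18*np.cos(np.radians(t))
    q=np.array([.651,.031])+y*yy/1000; o+=list(((proj('s13.png',[q[0],q[1],zz/1000])-[255,165])*400/70).round(0)); o+=list(proj('w13.png',[q[0],q[1],zz/1000]).round(0))
  print(t,o)
"
```

```text
-10 [np.float64(90.0), np.float64(212.0), np.float64(321.0), np.float64(125.0), np.float64(256.0), np.float64(56.0), np.float64(320.0), np.float64(393.0)]
-3 [np.float64(91.0), np.float64(196.0), np.float64(321.0), np.float64(130.0), np.float64(260.0), np.float64(67.0), np.float64(320.0), np.float64(386.0)]
0 [np.float64(92.0), np.float64(188.0), np.float64(321.0), np.float64(133.0), np.float64(262.0), np.float64(72.0), np.float64(320.0), np.float64(382.0)]
3 [np.float64(93.0), np.float64(181.0), np.float64(321.0), np.float64(136.0), np.float64(263.0), np.float64(77.0), np.float64(320.0), np.float64(379.0)]
10 [np.float64(97.0), np.float64(164.0), np.float64(321.0), np.float64(147.0), np.float64(265.0), np.float64(90.0), np.float64(320.0), np.float64(369.0)]
```

View pics/z13b.png

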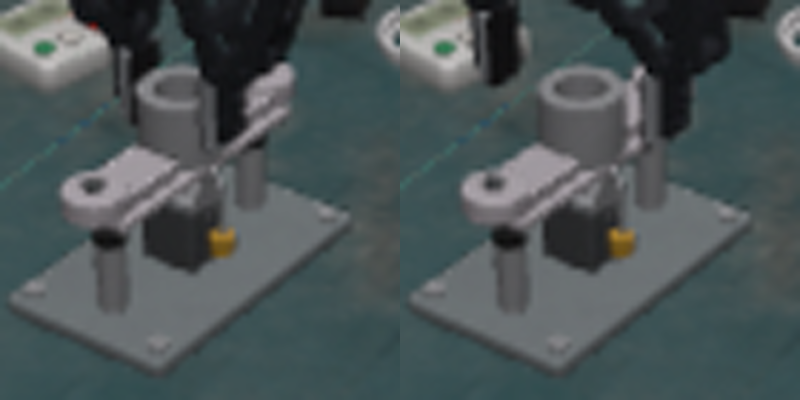

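View pics/w13.png

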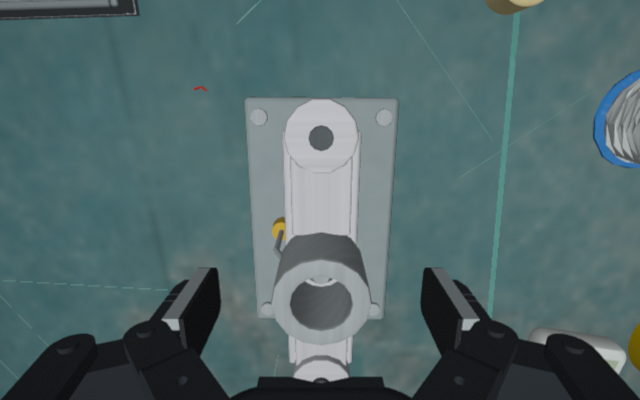

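```bash
python3 -m inch '[[0,0,-15,0],[0,0,-45,0],[0,0,-85,0],[0,0,-125,0],[0,0,-160,0]]'; python3 -c "
from h import *
rel([.516,-.24,.16],-5.8)"
```

```text
time: 13.15
position: [0.6511, 0.0306, 0.2017]
orientation: [[0.998, -0.069, 0.003], [-0.069, -0.998, -0.0], [0.003, -0.0, -1.0]]
contact_force: [1.2, 0.0, 0.2]
gripper_width: 1.004
t 13.15 pos [0.6511 0.0306 0.2017] yaw -3.93 F [1.2 0.  0.2] g 1.004 
REL [-116.3  279.2   41.4] turn 1.9
```

```bash
python3 -m inch '[[-15,36,0,0],[-30,72,0,0],[-46,108,10,1],[-62,146,20,2],[-78,184,30,2]]'; python3 -m inch '[[-16,36,4,0],[-32,72,8,0],[-38,90,10,0],[-38,95,10,0],[-38,95,10,0]]'; python3 -m inch '[[0,0,0,0],[0,0,0,0],[0,0,0,0],[0,0,0,0]]'; python3 -c "
from h import *
rel([.516,-.24,.16],-5.8)
snap('wrist','w14.png');snap('scene','s14.png')
cv2.imwrite('pics/z14.png',np.hstack([cv2.resize(cv2.imread('pics/s14.png')[165:235,255:325],(400,400),interpolation=cv2.INTER_CUBIC),cv2.resize(cv2.imread('pics/w14.png')[90:290,220:420],(400,400),interpolation=cv2.INTER_CUBIC)]))"
```

```text
time: 13.57
position: [0.5604, -0.1477, 0.1698]
orientation: [[0.995, -0.103, 0.003], [-0.103, -0.995, -0.001], [0.003, 0.001, -1.0]]
contact_force: [0.1, 0.1, -0.6]
gripper_width: 0.999
time: 13.98
position: [0.5131, -0.2384, 0.1592]
orientation: [[0.994, -0.106, 0.001], [-0.106, -0.994, -0.001], [0.002, 0.0, -1.0]]
contact_force: [0.3, 0.3, 0.4]
gripper_width: 1.0
time: 14.32
position: [0.5139, -0.2357, 0.1583]
orientation: [[0.995, -0.101, 0.0], [-0.101, -0.995, 0.0], [0.0, -0.0, -1.0]]
contact_force: [0.2, 0.5, 0.6]
gripper_width: 0.999
t 14.32 pos [ 0.5139 -0.2357  0.1583] yaw -5.82 F [0.2 0.5 0.6] g 0.999 
REL [ 2.6  4.1 -1.7] turn -0.0
```

View pics/z14.png

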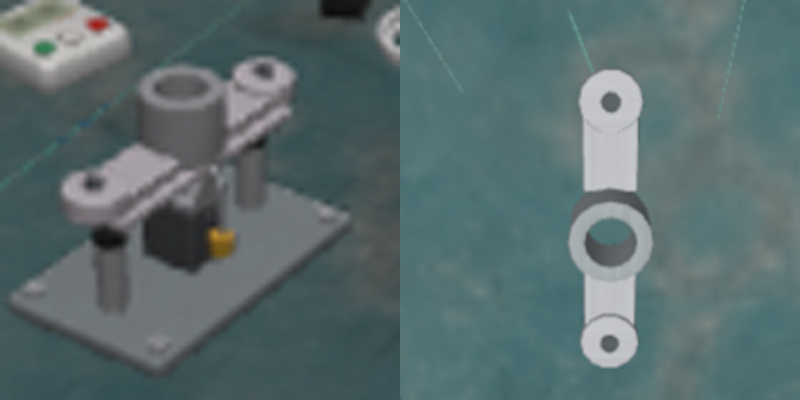

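```bash
python3 -c "
from h import *
h=ray('w14.png',(325,211),.034);a=ray('w14.png',(325.3,140.5),.012);b=ray('w14.png',(324.6,261.5),.012)
print(h,a,b,(a+b)/2,np.degrees(np.arctan2(-(a-b)[0],(a-b)[1])))
m=(a+b)/2
rel([m[0],m[1],.012],-6)"
```

```text
[ 0.51602986 -0.26238794  0.034     ] [ 0.52262238 -0.20086248  0.012     ] [ 0.50979263 -0.32505897  0.012     ] [ 0.51620751 -0.26296073  0.012     ] -5.897851732178875
t 14.42 pos [ 0.5136 -0.236   0.1581] yaw -5.85 F [-0.   0.1  0.1] g 1.001 
REL [  5.3  26.6 146.1] turn 0.2
```

```bash
python3 -m inch '[[5,27,30,0],[5,27,65,0],[5,27,100,0],[5,27,130,0],[5,27,140,0]]'; python3 -m inch '[[0,0,0,0],[0,0,0,0],[0,0,0,0],[0,0,0,0]]'; python3 -c "
from h import *
rel([.5161,-.2628,-.028],-5.9)"
```

```text
time: 14.83
position: [0.5115, -0.2613, 0.0126]
orientation: [[0.995, -0.103, -0.008], [-0.103, -0.995, 0.005], [-0.009, -0.005, -1.0]]
contact_force: [-1.0, 1.6, -0.4]
gripper_width: 1.002
time: 15.17
position: [0.5177, -0.2656, 0.021]
orientation: [[0.995, -0.103, 0.004], [-0.103, -0.995, -0.003], [0.005, 0.003, -1.0]]
contact_force: [0.1, -0.7, 1.1]
gripper_width: 1.001
t 15.17 pos [ 0.5177 -0.2656  0.021 ] yaw -5.92 F [ 0.1 -0.7  1.1] g 1.001 
REL [-2.1 -2.7 49. ] turn -0.0
```

```bash
python3 -m inch '[[-1,-2,10,0],[-1,-2,22,0],[-1,-2,32,0],[-1,-2,40,0],[-1,-2,44,0]]'; python3 -m inch '[[0,0,0,0],[0,0,0,0],[0,0,0,0],[0,0,0,0]]'; python3 -c "
from h import *
rel([.5161,-.2628,-.028],-5.9)"
```

```text
time: 15.58
position: [0.5129, -0.261, -0.0283]
orientation: [[0.995, -0.103, -0.003], [-0.103, -0.995, 0.002], [-0.003, -0.002, -1.0]]
contact_force: [-0.1, 0.5, -0.0]
gripper_width: 0.999
time: 15.92
position: [0.5151, -0.2625, -0.0254]
orientation: [[0.995, -0.103, 0.001], [-0.103, -0.995, -0.001], [0.001, 0.001, -1.0]]
contact_force: [0.3, -1.6, 0.1]
gripper_width: 0.998
t 15.92 pos [ 0.5151 -0.2625 -0.0254] yaw -5.94 F [ 0.3 -1.6  0.1] g 0.998 
REL [1.  0.2 2.6] turn -0.0
```

```bash
python3 -m inch '[[1,0,2,0],[1,0,2,0],[1,0,2,0]]'; python3 -m inch '[[0,0,0,0],[0,0,0,0],[0,0,0,0],[0,0,0,0],[0,0,0,0]]' 0; python3 -m inch '[[0,0,0,0],[0,0,0,0],[0,0,0,0]]';python3 -m inch '[[0,0,-15,0],[0,0,-40,0],[0,0,-70,0],[0,0,-100,0],[0,0,-128,0]]';  python3 -m inch '[[0,0,0,0],[0,0,0,0]]'; python3 -c "
from h import *
snap('wrist','w15.png')
rel([.475,.2712,.11],-4)"
```

```text
time: 16.17
position: [0.5157, -0.2623, -0.0278]
orientation: [[0.995, -0.103, 0.0], [-0.103, -0.995, -0.0], [0.0, 0.0, -1.0]]
contact_force: [0.1, -0.3, 0.1]
gripper_width: 0.998
time: 16.58
position: [0.5161, -0.2626, -0.0275]
orientation: [[0.995, -0.103, 0.001], [-0.103, -0.995, -0.001], [0.001, 0.001, -1.0]]
contact_force: [0.2, -1.2, -1.2]
gripper_width: 0.44
time: 16.83
position: [0.516, -0.2625, -0.0276]
orientation: [[0.995, -0.103, 0.001], [-0.103, -0.995, -0.001], [0.001, 0.0, -1.0]]
contact_force: [0.4, -0.3, 1.5]
gripper_width: 0.446
time: 17.25
position: [0.5146, -0.2616, 0.1004]
orientation: [[0.995, -0.103, -0.002], [-0.103, -0.995, 0.001], [-0.002, -0.001, -1.0]]
contact_force: [0.6, 0.1, -1.1]
gripper_width: 0.44
time: 17.42
position: [0.5167, -0.263, 0.1018]
orientation: [[0.995, -0.103, 0.003], [-0.103, -0.995, -0.002], [0.003, 0.002, -1.0]]
contact_force: [-0.2, -0.4, -1.8]
gripper_width: 0.442
t 17.47 pos [ 0.515  -0.2619  0.0996] yaw -5.93 F [-0.8 -0.  -1.8] g 0.444 
REL [ -94.9 -526.1  -10.2] turn -1.9
```

View pics/w15.png

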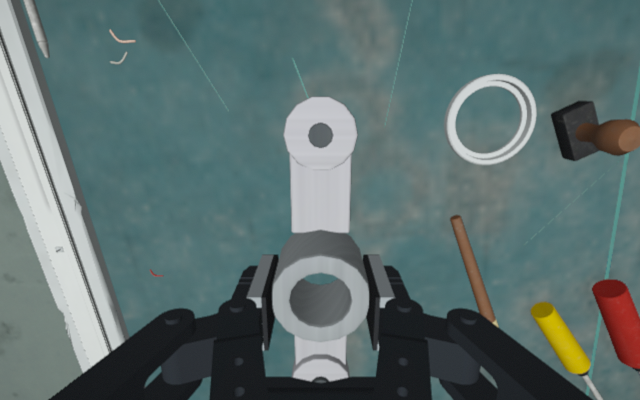

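```bash
python3 -m inch '[[-7,-30,-5,0],[-14,-70,-10,0],[-21,-110,-10,0],[-28,-150,-10,0],[-35,-190,-10,0]]'; python3 -m inch '[[-7,-40,0,0],[-14,-80,0,0],[-21,-120,0,0],[-28,-160,0,0],[-35,-190,0,0]]'; python3 -m inch '[[0,-20,0,0],[0,-20,0,0],[0,-20,0,0],[0,-20,0,0]]';python3 -c "
from h import *
s=arm.read_state();print('torque world',s['wrist_torque'])
snap('wrist','w16.png')
rel([.475,.2712,.11],-4)"
```

```text
time: 17.88
position: [0.4974, -0.0674, 0.107]
orientation: [[0.995, -0.104, -0.006], [-0.104, -0.995, 0.002], [-0.006, -0.001, -1.0]]
contact_force: [1.5, 0.9, -2.1]
gripper_width: 0.443
time: 18.3
position: [0.4821, 0.1255, 0.1071]
orientation: [[0.995, -0.102, -0.006], [-0.102, -0.995, 0.0], [-0.006, 0.0, -1.0]]
contact_force: [-0.3, 0.1, -0.4]
gripper_width: 0.445
time: 18.63
position: [0.4856, 0.1421, 0.108]
orientation: [[0.995, -0.103, -0.004], [-0.103, -0.995, -0.001], [-0.004, 0.002, -1.0]]
contact_force: [0.5, -0.3, -0.5]
gripper_width: 0.442
torque world [-0.03005144 -0.01887684 -0.02147501]
t 18.68 pos [0.4861 0.1418 0.1085] yaw -5.98 F [ 0.3 -0.4 -1. ] g 0.442 
REL [ -24.5 -127.6   -1.6] turn -2.0
```

View pics/w16.png

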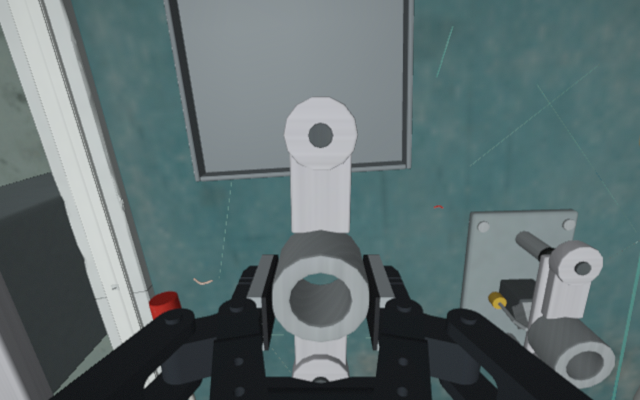

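```bash
python3 -c "
from h import *
a=ray('w16.png',(198,181),.022);b=ray('w16.png',(411,168),.022);print(a,b)
d=(b-a)/np.linalg.norm(b-a);n=np.array([-d[1],d[0],0]);print(np.linalg.norm(b-a),np.degrees(np.arctan2(d[1],d[0])),(a+b)/2+n*.11)
for i in range(3): print(arm.read_state()['wrist_torque'])
"; python3 -m inch '[[-8,-40,0,-2],[-16,-80,0,-2],[-23,-110,0,-2],[-23,-125,0,-2],[-23,-125,0,-2]]'; python3 -m inch '[[0,0,0,0],[0,0,0,0],[0,0,0,0],[0,0,0,0]]';python3 -c "
from h import *
print(arm.read_state()['wrist_torque'])
rel([.475,.2712,.02],-4)"
```

```text
[0.39102036 0.1633673  0.022     ] [0.55808383 0.15664754 0.022     ]
0.1671985561810635 -2.303356099405861 [0.47897303 0.26991854 0.022     ]
[-0.04515453  0.02510901 -0.0053892 ]
[-0.04515453  0.02510901 -0.0053892 ]
[-0.04515453  0.02510901 -0.0053892 ]
time: 19.1
position: [0.4777, 0.271, 0.1099]
orientation: [[0.998, -0.067, 0.0], [-0.067, -0.998, 0.001], [0.0, -0.001, -1.0]]
contact_force: [0.4, -0.6, -2.1]
gripper_width: 0.437
time: 19.43
position: [0.4775, 0.268, 0.1099]
orientation: [[0.998, -0.071, -0.0], [-0.071, -0.998, -0.001], [-0.0, 0.001, -1.0]]
contact_force: [-0.5, -0.1, -1.7]
gripper_width: 0.437
[-0.05557441  0.02469952 -0.0442958 ]
t 19.43 pos [0.4775 0.268  0.1099] yaw -4.05 F [-0.5 -0.1 -1.7] g 0.437 
REL [-2.7 -3.  89.9] turn -0.0
```

```bash
python3 -m inch '[[-1,-3,20,0],[-1,-3,50,0],[-1,-3,80,0],[-1,-3,105,0],[-1,-3,112,0]]'; python3 -m inch '[[0,0,0,0],[0,0,0,0],[0,0,0,0],[0,0,0,0]]';python3 -c "
from h import *
rel([.477,.2705,-.023],-4)"
```

```text
time: 19.85
position: [0.4727, 0.27, -0.0063]
orientation: [[0.998, -0.07, -0.008], [-0.07, -0.998, -0.004], [-0.008, 0.004, -1.0]]
contact_force: [-1.3, -0.3, -1.7]
gripper_width: 0.442
time: 20.18
position: [0.4788, 0.2734, 0.0004]
orientation: [[0.998, -0.069, 0.004], [-0.069, -0.998, 0.002], [0.004, -0.002, -1.0]]
contact_force: [-0.4, 0.4, -1.5]
gripper_width: 0.444
t 20.18 pos [4.788e-01 2.734e-01 4.000e-04] yaw -3.95 F [-0.4  0.4 -1.5] g 0.444 
REL [-1.7  3.  23.4] turn 0.0
```

```bash
python3 -m inch '[[0,0,5,0],[0,0,10,0],[0,0,14,0],[0,0,17,0],[0,0,18,0]]'; python3 -m inch '[[0,0,0,0],[0,0,0,0],[0,0,0,0],[0,0,0,0]]';python3 -c "
from h import *
rel([.477,.2705,-.023],-4)
snap('scene','s17.png');cv2.imwrite('pics/z17.png',cv2.resize(cv2.imread('pics/s17.png')[180:340,220:380],(600,600),interpolation=cv2.INTER_CUBIC))"
```

```text
time: 20.6
position: [0.4757, 0.2723, -0.0209]
orientation: [[0.998, -0.068, -0.002], [-0.069, -0.998, -0.001], [-0.002, 0.001, -1.0]]
contact_force: [0.0, -0.5, -1.5]
gripper_width: 0.441
time: 20.93
position: [0.4768, 0.2727, -0.0198]
orientation: [[0.998, -0.069, 0.0], [-0.069, -0.998, 0.0], [0.0, -0.0, -1.0]]
contact_force: [0.6, 0.8, -1.2]
gripper_width: 0.442
t 20.93 pos [ 0.4768  0.2727 -0.0198] yaw -3.93 F [ 0.6  0.8 -1.2] g 0.442 
REL [0.4 2.2 3.2] turn 0.1
```

View pics/z17.png

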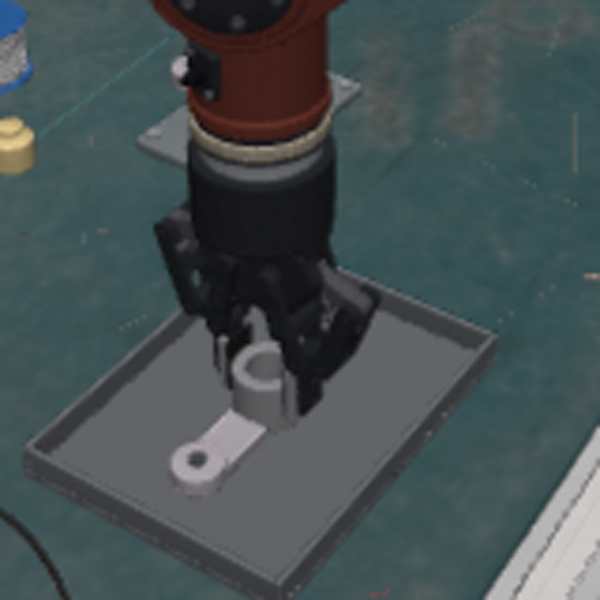

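Over the tray and clear of its walls. I'll lower the last few millimetres until it touches.

```bash
python3 -m inch '[[0,0,1.5,0],[0,0,2.5,0],[0,0,2.5,0],[0,0,2.5,0]]'; python3 -m inch '[[0,0,0.5,0],[0,0,1,0],[0,0,1,0]]'
```

```text
time: 21.32
position: [0.4764, 0.2726, -0.0226]
orientation: [[0.998, -0.069, -0.0], [-0.069, -0.998, -0.0], [-0.0, 0.0, -1.0]]
contact_force: [1.3, -0.0, -3.2]
gripper_width: 0.44
time: 21.57
position: [0.4765, 0.2726, -0.0235]
orientation: [[0.998, -0.069, -0.0], [-0.069, -0.998, -0.0], [-0.0, 0.0, -1.0]]
contact_force: [0.6, -0.6, -1.7]
gripper_width: 0.44
```

```bash
python3 -m inch '[[0,0,0.5,0],[0,0,1,0],[0,0,1,0]]'
```

```text
time: 21.82
position: [0.4766, 0.2726, -0.0236]
orientation: [[0.998, -0.069, -0.0], [-0.069, -0.998, -0.0], [-0.0, 0.0, -1.0]]
contact_force: [-2.4, -0.5, 4.5]
gripper_width: 0.442
```

Touching now (+4.5 N). Release and retreat.

```bash
python3 -m inch '[[0,0,0,0],[0,0,0,0],[0,0,0,0],[0,0,0,0],[0,0,0,0]]' 1; python3 -m inch '[[0,0,0,0],[0,0,0,0]]'; python3 -m inch '[[0,0,-10,0],[0,0,-35,0],[0,0,-70,0],[0,0,-110,0],[0,0,-150,0]]'; python3 -m inch '[[0,-20,-35,0],[0,-40,-50,0],[0,-60,-50,0],[0,-80,-50,0],[0,-80,-50,0]]'; python3 -m inch '[[0,0,0,0],[0,0,0,0],[0,0,0,0],[0,0,0,0]]'; python3 -c "
from h import *
snap('scene','s18.png');snap('wrist','w18.png')"
```

```text
time: 22.23
position: [0.4766, 0.2726, -0.0245]
orientation: [[0.998, -0.069, 0.0], [-0.069, -0.998, 0.0], [0.0, -0.0, -1.0]]
contact_force: [-0.3, 0.0, -0.4]
gripper_width: 0.996
time: 22.4
position: [0.4765, 0.2726, -0.0245]
orientation: [[0.998, -0.069, -0.0], [-0.069, -0.998, -0.0], [-0.0, 0.0, -1.0]]
contact_force: [0.0, 0.1, 0.4]
gripper_width: 1.0
time: 22.82
position: [0.4757, 0.2723, 0.1272]
orientation: [[0.998, -0.069, -0.001], [-0.069, -0.998, -0.001], [-0.001, 0.001, -1.0]]
contact_force: [1.3, 0.6, -0.3]
gripper_width: 1.001
time: 23.23
position: [0.4825, 0.3557, 0.1776]
orientation: [[0.998, -0.066, 0.003], [-0.066, -0.998, 0.003], [0.002, -0.004, -1.0]]
contact_force: [-0.4, -1.0, 0.3]
gripper_width: 1.003
time: 23.57
position: [0.4818, 0.3514, 0.1752]
orientation: [[0.998, -0.07, -0.001], [-0.07, -0.998, -0.001], [-0.001, 0.001, -1.0]]
contact_force: [0.4, -0.4, -0.6]
gripper_width: 1.004
```

View pics/s18.png

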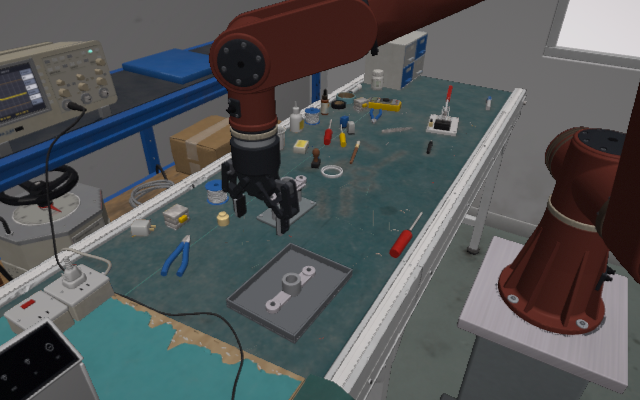

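View pics/w18.png

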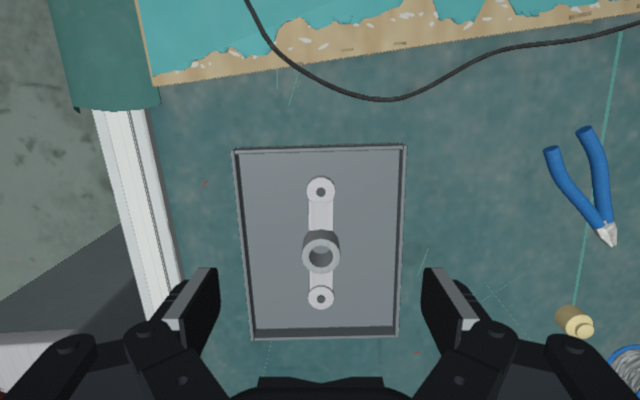

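The rotor is lying flat, near the middle of the tray. I'll move the arm aside to check the balance again.

```bash
python3 -m inch '[[-5,40,-10,0],[-10,80,-20,0],[-15,120,-20,0],[-20,160,-20,0],[-25,200,-20,0]]'; python3 -m inch '[[-5,40,0,0],[-10,80,0,0],[-15,120,0,0],[-20,160,0,0],[-20,170,0,0]]'; python3 -m inch '[[0,0,0,0],[0,0,0,0],[0,0,0,0],[0,0,0,0]]'; python3 -c "
from h import *
snap('scene','s19.png');snap('side','d19.png')
cv2.imwrite('pics/z19.png',np.hstack([cv2.resize(cv2.imread('pics/s19.png')[165:235,255:325],(400,400),interpolation=cv2.INTER_CUBIC),cv2.resize(cv2.imread('pics/s19.png')[150:350,200:400],(400,400),interpolation=cv2.INTER_CUBIC)]))"
```

```text
time: 24.08
position: [0.4428, 0.1528, 0.1958]
orientation: [[0.998, -0.068, 0.001], [-0.068, -0.998, -0.0], [0.001, 0.0, -1.0]]
contact_force: [1.3, -0.7, 0.8]
gripper_width: 0.998
time: 24.5
position: [0.4104, -0.0183, 0.1957]
orientation: [[0.997, -0.074, -0.0], [-0.074, -0.997, -0.003], [0.0, 0.003, -1.0]]
contact_force: [0.6, 0.4, -0.1]
gripper_width: 1.003
time: 24.83
position: [0.4119, -0.0123, 0.1955]
orientation: [[0.998, -0.067, -0.0], [-0.067, -0.998, 0.001], [-0.0, -0.001, -1.0]]
contact_force: [0.9, 1.0, -0.4]
gripper_width: 1.0
```

View pics/z19.png

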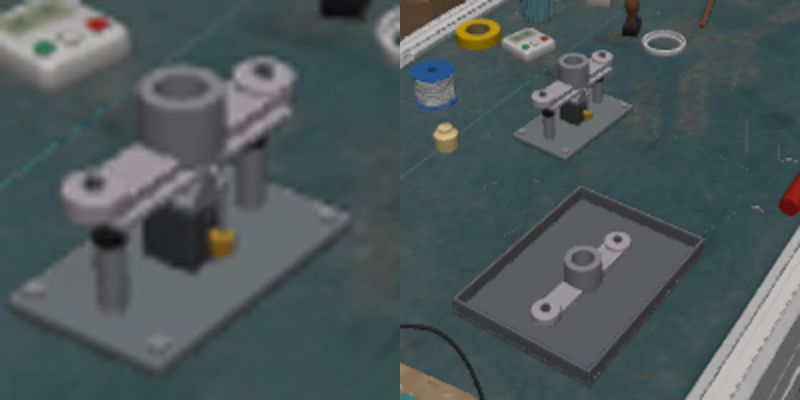

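The rotor on the balance still reads level: its bosses are at (94,184) and (263,71), and a perfectly level rotor would put them at (92,188) and (262,72). The other rotor is flat in the tray, and the arm is clear of everything.

```bash
python3 -c "
from plant import arm
print(arm.close_job())"
```

```text
the job is handed in; nothing more can be done
None
```

The good rotor is standing level on the balance and the other one is lying flat in the reject tray. I handed the job in at about 25 s, inside the 72 s limit.

- **Which rotor is good:** I set the rotor nearest the robot on the balance first. It stayed level, within about 1–2° in the scene view, from release until my last picture about 12 s later, so I left it there.
- **The bad rotor:** I did not try the second rotor on the balance; I took it to be the bad one because the first was good. The wrist moment while carrying it was noisy, at −0.03 to −0.06 N·m about x. That fits a centre of mass 25 mm off, but I had no such reading from the good rotor to compare with.
- **Last checks:** The final pictures show both rotors where they should be, with the arm clear of them. No wrist force reading passed about 5 N.
- **What disagreed:** The real fingertips sit about 30–40 mm behind the reported tool point. My first grasp closed on air above the hub without touching it, so I reached 32 mm lower and both grasps then held.

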